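# Dial open the control-strain lockbox

## Robot

A 6-joint arm with a two-finger parallel gripper is mounted at the origin on the work surface. World frame = base frame: x ahead of the robot, y to its left, z up, the work surface at z = 0. Lengths are in m, angles in degrees, forces in N, time in s.
With the tool pointing down it reaches from about 0.25 to 0.725 m from the base axis. Payload 9.7 kg.
Tool frame: the origin (TCP) lies at the very end of the fingers, on their centre line; the grasp point (between the pads) lies 19 mm behind it; z points along the fingers, y is the direction in which the jaws open and shut (so a half turn about z gives the same grasp; the last joint's range is limited). The gripper opens to 85 mm and grips with 20 to 120 N. Pads are 22 mm wide; open, the fingers measure 114 mm over their backs; the gripper's body (76 mm by 85 mm) begins 54 mm behind the grasp point. The pads swing forward as they close: fully open they stand 13 mm farther back than shut.
Start: joints at [-66.062, 4.979, 10.078, 95.1, 0, 90], TCP at [0.223, -0.503, 0.231] pointing down, gripper open.
Joint ranges: [-179.16, 179.16], [-48.56, 103.87], [-65.8, 70.77], [-126.05, 130.52], [-82.76, 87.17], [-180, 180]. Speed limits (degrees/s): [127.2, 127.2, 147.25, 180, 180, 180].

## Interface

Orientations are given as [roll, pitch, yaw] about the fixed x, y, z axes, in that order (R = Rz(yaw) Ry(pitch) Rx(roll)).
In Python, from workcell import bot, camera, ticket gives the robot as it stands.
- The arm moves only by the shell command python3 -m jog 'ROWS' [FORCE]. ROWS is a JSON object of lists of equal length, an entry for each row: "turn": the turn, a rotation vector about the world's x, y, z each as a share of 8 degrees, from -1 to 1, a list of three; "delta_pos": the shift along the world's x, y, z each as a share of 50 mm, from -1 to 1, a list of three; "hand": the opening, from -1 (shut) to 1 (fully open). A call has exactly 10 rows; each row shifts and turns the commanded pose from where the row before left it; what a row does not reach is not made up. A row lasts 1/10 s, in which the tool goes at most 50 mm and 8.59 degrees, less where a joint would pass 70% of its speed; a pose out of reach is approached as far as the arm can. A call with a number of a shift or a turn outside -1 to 1 is refused whole. A call with a gripper value outside its range is refused whole. The fingers move at their own pace and stop on an object; FORCE is the grip in N (left out, the last holds). Time passes only in rows, so rows that do not move let the fingers close, or fill a call up. It gives the time, the measured TCP pose, the force and the opening at its end, in the units of the state.
- bot.get_obs(): the state, without advancing time (a new reading comes with each control period).
- camera(name): name is "scene" or "top" or "wrist"; returns a dict with "frame" (384x512x3 uint8, red, green, blue), "range_z" (384x512 float32, m along the optical axis (not along the pixel's ray), 0 where there is no reading), "fx", "fy", "cx", "cy" (pixels), "extrinsics" (4x4, takes a point from world to camera coordinates); the wrist camera has in their place "mount" (4x4, takes a point from camera to tool coordinates, whose origin is the TCP and whose axes are the flange's). Camera axes: x right, y up, looking along -z (the intrinsics and any distortion apply to the point x, -y, -z); pixel columns grow to the right and rows downward; lengths in m; the calibration is good to about 2 mm. A picture is of the moment at which its call begins: read the wrist's pose just before it.
- ticket.job_done(): hands the job in, once; it reports no verdict.
The state is a dict: "time": time; "q": joint angles; "qd": joint speeds; "joint_efforts": joint torques, N m; "ee_pos": TCP position; "tcp_rot": TCP orientation; "wrist_force": force on the tool from outside, world axes, zero at the start; "torque": the same for the moment, N m; "opening": finger opening in m.
Only numpy, scipy, OpenCV 4.12 (cv2) and the standard library are available. Lean on these libraries where they do the work, as an engineer would, in place of code of your own. Each camera call takes 0.05 s, during which the arm holds its last target.

## Task

Open the grey lockbox: with its crank, turn the dial anticlockwise (seen from above) until the red dot comes to the white pointer for the second time, then clockwise until the yellow dot comes to it for the second time, then anticlockwise to the blue dot and slowly on past it, up to a quarter turn, until you feel the lock drop in and the dial stop; be gentle and never force the dial against that stop, which damages the lock. Then slide the hatch fully open by its black handle and let go, leaving the other things on the bench where they are.

Things in the scene. Friction and masses are not known exactly. Their poses are not given: they have to be found in the camera images.
- lockbox: Grey lockbox fixed to the bench, 190 (x) x 370 (y) x 90 mm high; origin at the centre of its underside, x to its rear (away from the robot), y left, z up. The dial is on the left end of its top (axis upright at x 0, y +115 mm); the aluminium hatch in the middle slides towards -y, between two rails 9 mm high, onto the empty right part of the top.
- pointer (a point): Tip of the white pointer arrow on the deck, at x +58.5, y +115, z 90 mm of the lockbox: just beyond the dial's rim on the lockbox's +x side. A dot is 'at the pointer' when it is the dial point nearest to this tip.
- dial: Black dial disc, 110 mm diameter, its face 101 mm above the bench; turns without end about its z axis (up), positive = anticlockwise from above. Origin on the dial axis at bench height. In its own frame, angles anticlockwise from x: red dot 0, yellow 150, blue 300 deg, crank 75 deg (radius 30 mm). A dot is at the pointer when the dial's yaw relative to the lockbox is minus the dot's angle.
- red_dot (a point): Red dot on the dial, 14 mm, 46 mm from the axis. First number, dialed anticlockwise, second arrival at the pointer; must stop right within 8 deg. After overshooting a number, dial all again, this time with two full anticlockwise turns before stopping at red.
- yellow_dot (a point): Yellow dot, like the red one. Second number, dialed clockwise, second arrival (510 deg of turning back from red); must stop right within 8 deg. Overshooting means dialing again.
- blue_dot (a point): Blue dot, like the red one. Reached last, anticlockwise, 210 deg from yellow. The place where the bolt drops in differs from lock to lock: somewhere in the quarter turn past blue; the dial is then blocked within 7 deg more. Turning on past 100 deg beyond blue spoils the combination.
- crank_top (a point): Centre of the top face of the crank: an upright aluminium spinner, 19 mm diameter, 40 mm tall, standing on the dial (top 141.5 mm above the bench). It spins freely on its own pin, so a gripper holding it need not turn as it goes round. Driving it round takes about 1 to 4 N.
- bolt: The hidden spring bolt of the lock. Its origin lies on the dial axis at bench height when locked, and 8 mm nearer the robot (lockbox -x) when it has dropped in and the hatch is free. A small window with a black shutter on the deck, behind and left of the dial, shows red while locked, green when released. Over 15 N on the bolt (some 11 N at the crank against the stop) damages it.
- hatch (a joint): How far the hatch has slid open, m: 0 shut, 0.09 fully open (against its stop). Sliding takes about 3 to 5 N. While the bolt is locked it moves under 3 mm.
- hatch_grip (a point): Centre of the top of the hatch's black bar handle: 40 mm long (along lockbox x), 14 mm thick (along lockbox y), 34 mm tall, top 129.5 mm above the bench; moves with the hatch.
- plate: White microplate with coloured sealing caps, 84 x 126 x 14 mm, bystander; origin at the centre of its underside.
- reagent: Capped amber bottle, 64 mm diameter, 130 mm tall, bystander; origin at the centre of its underside.
- dishes: Stack of three petri dishes, 90 mm diameter, 44 mm tall, bystander; origin at the centre of its underside.
- tube_rack: Blue rack of capped tubes, 70 x 170 x 98 mm, bystander; origin at the centre of its underside.
- tip_box: Grey pipette-tip box with green lid, 87 x 122 x 62 mm, bystander; origin at the centre of its underside.
- marker: White marker pen with red cap, 130 mm long along its x, 16 mm thick, lying, bystander; origin at its middle on the underside.

How it is judged (in metres and radians):
On the way:
1. the lock has released: the bolt has dropped in (x of bolt in the frame of lockbox below -0.006 m), for 0.2 s.
At the end, for the whole second after the job is handed in: The bolt is dropped in (over 6 mm of its travel) and the hatch is open by at least 83 of its 90 mm, and let go (x of bolt in the frame of lockbox below -0.006 m and value of joint hatch above 0.083 m); the robot touches nothing.
It fails at once if the lock is forced: over 15 N on its bolt from dial or hatch (contact force between bolt and anything else above 15 N).
It fails at once if another thing on the bench is pushed away by over 30 mm (distance of any of plate, reagent, dishes, tube_rack, tip_box, marker from where it was at the start of the episode above 0.03 m).
It also fails if it takes over 67 s, if anything falls off the work surface, if the arm or the gripper's body presses on something with over 40 N, if the wrist force passes 120 N, or if a joint passes its speed limit or range.

## Working session

There is one attempt and no reset: what is moved stays moved. The work goes in short steps, Python scripts to look and compute and a shell command to move; the robot and the scene stay as the last step left them, time stands still between calls to the robot, and variables do not carry over. Pictures are saved under pics/ and viewed, and the job is handed in when it is done.

```bash
ls; mkdir -p pics; python3 - <<'E'
from workcell import bot,camera
import cv2,numpy as np
print(bot.get_obs())
for n in("scene","top"):
    c=camera(n);cv2.imwrite(f"pics/{n}0.png",c["frame"][:,:,::-1])
    print(n,c["fx"],c["fy"],c["cx"],c["cy"],c["extrinsics"].round(4).tolist(),[k for k in c])
E
```

```text
pics
{'time': 0.0, 'q': array([-6.60624350e+01,  5.00999695e+00,  1.00336755e+01,  9.51014217e+01,
        1.04265371e-03,  9.00010021e+01]), 'qd': array([-0.03168279,  0.06700555,  0.03787199,  0.09586164, -0.02819782,
       -0.06792738]), 'joint_efforts': array([-6.35956876e-04, -5.20391035e+01,  4.64799500e+01,  1.64222176e-02,
       -7.78387948e-05,  1.51760535e-06]), 'ee_pos': array([ 0.22306103, -0.50246336,  0.2305867 ]), 'tcp_rot': array([-1.79922257e+02, -1.04129302e-03,  2.39365615e+01]), 'wrist_force': array([-0.20222385,  0.66468837, -0.26033226]), 'torque': array([-0.02199055,  0.02124992, -0.02060156]), 'opening': 0.08551816164486763}
scene 460.42000366446985 460.42000366446985 245.1801533351374 193.60158918950847 [[0.7767, 0.6296, 0.0211, -0.3674], [-0.3585, 0.4142, 0.8366, 0.1027], [0.518, -0.6573, 0.5474, -1.8788], [0.0, 0.0, 0.0, 1.0]] ['frame', 'range_z', 'fx', 'fy', 'cx', 'cy', 'extrinsics']
top 454.1310511029572 454.1310511029572 249.68305112762596 196.26815912354127 [[-0.0008, -0.9999, 0.0144, -0.0277], [0.9818, 0.002, 0.1901, -0.5253], [-0.1901, 0.0143, 0.9817, -1.3977], [0.0, 0.0, 0.0, 1.0]] ['frame', 'range_z', 'fx', 'fy', 'cx', 'cy', 'extrinsics']
```

View pics/scene0.png

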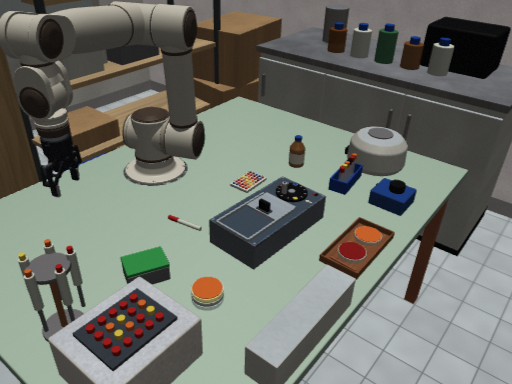

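View pics/top0.png

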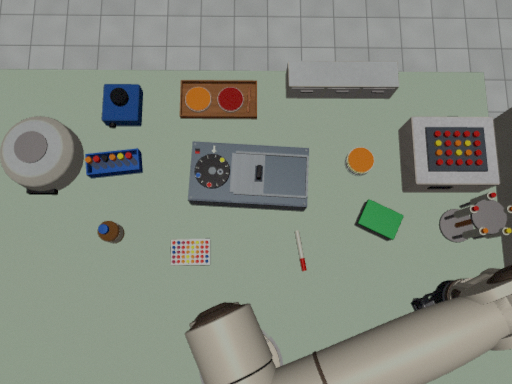

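The top view shows the lockbox at about (250,175). The dial is near (212,170), the handle near (259,172), and image up is +x. I'll zoom in and measure.

```bash
cat > h.py <<'E'
from workcell import bot,camera
import cv2,numpy as np
def ray(c,u,v,z,E=None):
    E=c["extrinsics"] if E is None else E
    d=np.array([(u-c["cx"])/c["fx"],-(v-c["cy"])/c["fy"],-1.])
    R=E[:3,:3];o=-R.T@E[:3,3];w=R.T@d
    return o+w*(z-o[2])/w[2]
def proj(c,p,E=None):
    E=c["extrinsics"] if E is None else E
    q=E[:3,:3]@p+E[:3,3]
    return c["fx"]*q[0]/-q[2]+c["cx"], c["fy"]*-q[1]/-q[2]+c["cy"]
def blobs(c,box,z,dots=True):
    x0,y0,x1,y1=box
    hsv=cv2.cvtColor(c["frame"],cv2.COLOR_RGB2HSV)
    R={"red":[(0,8),(172,180)],"yel":[(20,35)],"blue":[(100,130)]}
    out={}
    for k,rs in R.items():
        m=np.zeros(hsv.shape[:2],np.uint8)
        for a,b in rs: m|=cv2.inRange(hsv,(a,150,90),(b,255,255))
        mm=np.zeros_like(m);mm[y0:y1,x0:x1]=m[y0:y1,x0:x1]
        n,l,s,ce=cv2.connectedComponentsWithStats(mm)
        out[k]=[(int(s[i,4]),ce[i].round(1).tolist(),ray(c,*ce[i],z).round(4).tolist()) for i in range(1,n) if s[i,4]>=5]
    return out
E
python3 - <<'E'
from h import *
for n,b in(("top",(180,135,320,220)),("scene",(200,170,340,265))):
    c=camera(n)
    print(n,blobs(c,b,.101))
    x0,y0,x1,y1=b
    im=cv2.resize(c["frame"][y0:y1,x0:x1,::-1],None,fx=5.5,fy=5.5,interpolation=cv2.INTER_CUBIC)
    cv2.imwrite(f"pics/{n}z.png",im)
    rz=c["range_z"]; 
    if n=="top":
        # heights map -> deck mask
        v,u=np.mgrid[130:225,180:325]
        d=np.stack([(u-c["cx"])/c["fx"],-(v-c["cy"])/c["fy"],-np.ones(u.shape)],-1)*rz[130:225,180:325,None]
        E=c["extrinsics"];w=(d-E[:3,3])@E[:3,:3]
        m=((w[...,2]>.075)&(w[...,2]<.115)).astype(np.uint8)
        cs,_=cv2.findContours(m,cv2.RETR_EXTERNAL,cv2.CHAIN_APPROX_NONE)
        k=max(cs,key=cv2.contourArea)[:,0]
        P=np.array([ray(c,a+180,b_+130,.09)[:2] for a,b_ in k],np.float32)
        r=cv2.minAreaRect(P);print(r);print(np.median(w[...,2][m>0]))
E
```

```text
top {'red': [(7, [196.7, 151.6], [0.6577, 0.1391, 0.101]), (10, [208.7, 184.3], [0.5529, 0.0999, 0.101])], 'yel': [(10, [221.7, 159.3], [0.6329, 0.0606, 0.101])], 'blue': [(8, [197.6, 174.6], [0.5835, 0.1347, 0.101])]}
((0.5889821648597717, -0.023428738117218018), (0.3700970709323883, 0.19323237240314484), 86.77216339111328)
0.0928832255041923
scene {'red': [], 'yel': [(7, [294.7, 197.6], [0.6321, 0.0631, 0.101])], 'blue': [(11, [333.5, 174.7], [0.6553, 0.2803, 0.101]), (6, [295.0, 183.5], [0.583, 0.138, 0.101])]}
```

```bash
ls pics
```

```text
scene0.png
scenez.png
top0.png
topz.png
```

View pics/topz.png

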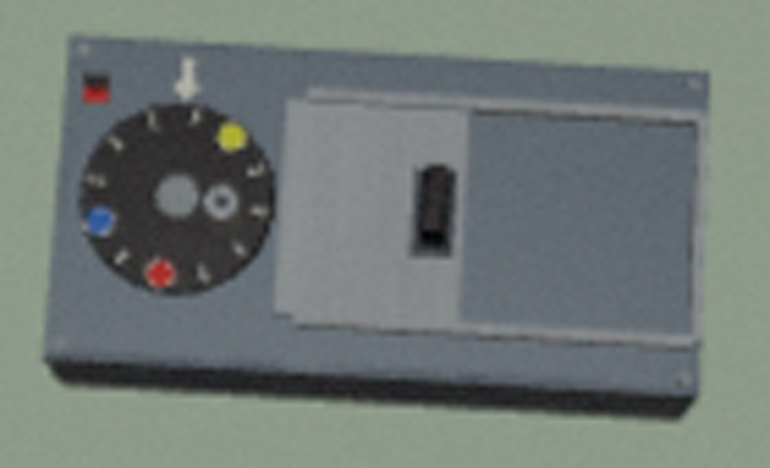

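View pics/scenez.png

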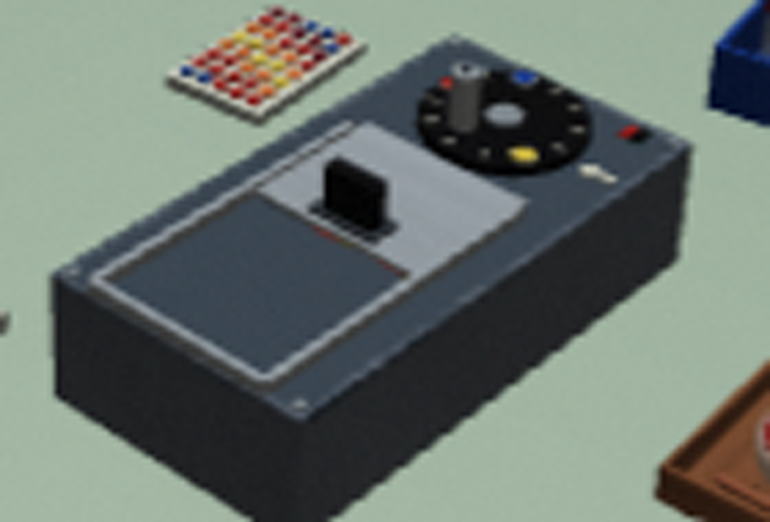

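```bash
python3 - <<'E'
from h import *
c=camera("top");s=camera("scene")
from scipy.optimize import least_squares
obs={"red":[.5529,.0999],"yel":[.6329,.0606],"blue":[.5835,.1347]}
an={"red":0,"yel":150,"blue":300}
def f(p):
    r=[]
    for k in obs:
        a=np.radians(an[k]+p[2]);r+=list(p[:2]+.046*np.array([np.cos(a),np.sin(a)])-obs[k])
    return r
r=least_squares(f,[.59,.09,170],x_scale=[.01,.01,5]);print(r.x,r.fun.round(4))
# crank top ring (hollow) in zoom at (221,203)/5.5+(180,135)
for n,b,(u,v) in (("top",(180,135),(221,203)),("scene",(200,170),(467,68))):
    cc=c if n=="top" else s
    print(n,"crank",ray(cc,b[0]+u/5.5-.5,b[1]+v/5.5-.5,.1415))
print("hub",ray(c,180+178/5.5-.5,135+196/5.5-.5,.105))
print("handle",ray(c,180+436/5.5-.5,135+200/5.5-.5,.1295), "ptr",ray(c,180+187/5.5-.5,135+101/5.5-.5,.09))
# heights around hub
d=c["range_z"];E=c["extrinsics"]
for v in (166,168,170,172,174):
    l=[]
    for u in range(194,232,2):
        q=np.array([(u-c["cx"])/c["fx"],-(v-c["cy"])/c["fy"],-1])*d[v,u]
        l.append(int(1000*(E[:3,:3].T@(q-E[:3,3]))[2]))
    print(v,l)
E
```

```text
[5.98206315e-01 9.09994595e-02 1.68753195e+02] [ 0.0002  0.0001 -0.0001  0.0001 -0.0001 -0.0001]
top crank [0.58384235 0.06431438 0.1415    ]
scene crank [0.58423246 0.06684642 0.1415    ]
hub [0.5969896  0.09050886 0.105     ]
handle [ 0.58890072 -0.05399117  0.1295    ] ptr [0.65694967 0.08726263 0.09      ]
166 [95, 102, 103, 99, 99, 97, 103, 99, 97, 101, 107, 102, 104, 100, 102, 102, 102, 94, 93]
168 [89, 105, 105, 97, 104, 101, 103, 105, 102, 102, 106, 106, 100, 103, 101, 100, 98, 99, 86]
170 [89, 101, 98, 99, 100, 101, 94, 104, 102, 101, 101, 101, 139, 140, 143, 102, 102, 98, 84]
172 [87, 99, 102, 99, 105, 101, 95, 101, 97, 103, 100, 104, 137, 143, 140, 97, 100, 99, 91]
174 [92, 100, 106, 98, 100, 110, 97, 107, 102, 112, 102, 102, 147, 139, 136, 104, 100, 102, 90]
```

The hub is low, so the fingers will clear it. Top and scene views agree on the crank within 3 mm. Next I'll move over it.

```bash
python3 -m jog '{"delta_pos":[[0.36,0.57,0.04],[0.36,0.57,0.04],[0.36,0.57,0.04],[0.36,0.57,0.04],[0.36,0.57,0.04],[0.36,0.57,0.04],[0.36,0.57,0.04],[0.36,0.57,0.04],[0.36,0.57,0.04],[0.36,0.57,0.04]],"turn":[[0,0,-0.17],[0,0,-0.17],[0,0,-0.17],[0,0,-0.17],[0,0,-0.17],[0,0,-0.17],[0,0,-0.17],[0,0,-0.17],[0,0,-0.17],[0,0,-0.17]],"hand":[0.2,0.2,0.2,0.2,0.2,0.2,0.2,0.2,0.2,0.2]}' 40
python3 -c "
from workcell import bot
o=bot.get_obs();print(o['q'].round(1),o['ee_pos'].round(4),o['tcp_rot'].round(2))"
```

```text
time: 1.3
ee_pos: [0.4037, -0.2164, 0.2515]
tcp_rot: [180.0, -0.0, 10.3]
wrist_force: [1.0, -0.4, 1.4]
opening: 0.0512
[-28.2  -7.1   0.5  97.5   0.  141.5] [ 0.4037 -0.2164  0.2515] [ 1.7999e+02 -2.0000e-02  1.0280e+01]
```

j6 would run out of range at yaw −3, so I'll keep yaw at about 24.

```bash
python3 -m jog '{"delta_pos":[[0.36,0.57,0.0],[0.36,0.57,0.0],[0.36,0.57,0.0],[0.36,0.57,0.0],[0.36,0.57,0.0],[0.36,0.57,0.0],[0.36,0.57,0.0],[0.36,0.57,0.0],[0.36,0.45,0.0],[0.36,0.43,0.0]],"turn":[[0,0,0.17],[0,0,0.17],[0,0,0.17],[0,0,0.17],[0,0,0.17],[0,0,0.17],[0,0,0.17],[0,0,0.17],[0,0,0.17],[0,0,0.17]],"hand":[0.2,0.2,0.2,0.2,0.2,0.2,0.2,0.2,0.2,0.2]}' 40
python3 - <<'E'
from h import *
from scipy.spatial.transform import Rotation as Ro
o=bot.get_obs();c=camera("wrist")
print(o['q'].round(1),o['ee_pos'].round(4),o['tcp_rot'].round(2),c["mount"].round(3).tolist())
cv2.imwrite("pics/w1.png",c["frame"][:,:,::-1])
T=np.eye(4);T[:3,:3]=Ro.from_euler("xyz",o['tcp_rot'],degrees=True).as_matrix();T[:3,3]=o['ee_pos']
np.savez("w1.npz",E=np.linalg.inv(T@c["mount"]))
c["extrinsics"]=np.linalg.inv(T@c["mount"])
print(blobs(c,(0,0,512,384),.101))
E
```

```text
time: 2.3
ee_pos: [0.5837, 0.0556, 0.2512]
tcp_rot: [-180.0, 0.0, 24.0]
wrist_force: [0.4, -0.2, 0.8]
opening: 0.0511
[  5.4  10.6  18.6  98.   -0.  161.4] [0.5837 0.0556 0.2512] [-180.      0.     24.02] [[-0.0, 0.952, 0.306, 0.079], [1.0, 0.0, -0.001, 0.0], [-0.001, 0.306, -0.952, -0.141], [0.0, 0.0, 0.0, 1.0]]
{'red': [(64, [210.4, 66.7], [0.6606, 0.1385, 0.101]), (82, [207.2, 181.7], [0.5534, 0.1007, 0.101]), (13, [102.4, 234.4], [0.4469, 0.1867, 0.101]), (11, [132.0, 245.0], [0.4475, 0.1523, 0.101]), (11, [119.6, 249.9], [0.4355, 0.1635, 0.101]), (12, [117.3, 257.8], [0.4244, 0.1631, 0.101]), (13, [170.4, 258.6], [0.4484, 0.1064, 0.101]), (11, [105.2, 262.2], [0.4128, 0.1745, 0.101]), (11, [158.2, 263.2], [0.4367, 0.1175, 0.101]), (10, [167.0, 266.5], [0.4367, 0.1066, 0.101]), (11, [102.6, 270.1], [0.4011, 0.1745, 0.101]), (14, [155.5, 271.5], [0.4246, 0.1169, 0.101]), (15, [143.1, 275.5], [0.4134, 0.1286, 0.101]), (16, [152.5, 279.0], [0.4132, 0.1169, 0.101]), (10, [140.5, 282.8], [0.4022, 0.1285, 0.101])], 'yel': [], 'blue': [(1006, [20.5, 14.1], [0.6322, 0.3095, 0.101]), (74, [185.9, 142.6], [0.5835, 0.1354, 0.101])]}
```

View pics/w1.png

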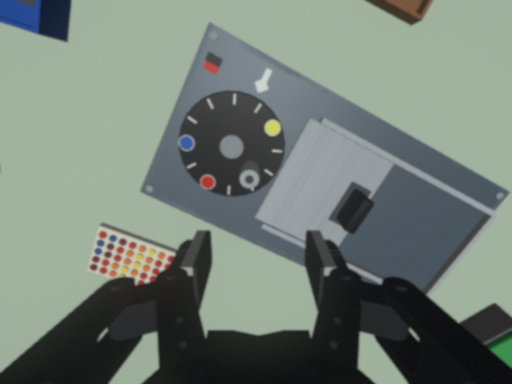

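The wrist view is clear: yellow dot (273,128), crank top (249,179), pointer tip (262,92), handle top (357,209). I'll refine with these.

```bash
python3 - <<'E'
from h import *
from scipy.optimize import least_squares
c=camera("top");E=np.load("w1.npz")["E"]
w=camera("wrist")
h=cv2.cvtColor(w["frame"],cv2.COLOR_RGB2HSV)[110:145,258:290]
m=cv2.inRange(h,(20,100,90),(40,255,255));M=cv2.moments(m,True)
y=(258+M["m10"]/M["m00"],110+M["m01"]/M["m00"]);print(y)
obs={"red":[.5534,.1007],"yel":ray(w,*y,.101,E)[:2],"blue":[.5835,.1354]}
an={"red":0,"yel":150,"blue":300}
def f(p):
    r=[]
    for k in obs:
        a=np.radians(an[k]+p[2]);r+=list(p[:2]+.046*np.array([np.cos(a),np.sin(a)])-obs[k])
    return r
r=least_squares(f,[.59,.09,170],x_scale=[.01,.01,5]);print(r.x,r.fun.round(4))
a=np.radians(r.x[2]+75);print("crank pred",r.x[:2]+.03*np.array([np.cos(a),np.sin(a)]),"seen",ray(w,249.3,179,.1415,E))
print("hub",ray(w,232,146.5,.103,E),"ptr",ray(w,262,92.5,.09,E),"handle",ray(w,357,209,.1295,E))
P=[ray(w,*q,.09,E)[:2] for q in((210,23),(508,196),(142,190))];print(np.array(P))
d=P[0]-P[1];print("yaw from rear edge",np.degrees(np.arctan2(d[1],d[0]))-90); d=P[0]-P[2];print("yaw left edge",np.degrees(np.arctan2(d[1],d[0])),np.linalg.norm(d))
E
```

```text
(273.0, 128.53846153846155)
[5.98156734e-01 9.12906107e-02 1.68131023e+02] [-0.0003  0.0001 -0.0001  0.0003  0.0003 -0.0004]
crank pred [0.58459818 0.06452934] seen [0.58572664 0.06463923 0.1415    ]
hub [0.59934225 0.09092705 0.103     ] ptr [0.65948145 0.08436895 0.09      ] handle [ 0.59737269 -0.04628856  0.1295    ]
[[ 0.69610134  0.15438399]
 [ 0.67125322 -0.21343399]
 [ 0.51087606  0.16410911]]
yaw from rear edge -3.864772993492224
yaw left edge -3.005512737701356 0.1854804090580318
```

```bash
python3 -m jog '{"delta_pos":[[0.03,0.18,-0.1],[0,0,-0.4],[0,0,-0.4],[0,0,-0.4],[0,0,-0.4],[0,0,-0.4],[0,0,-0.4],[0,0,-0.28],[0,0,0],[0,0,0]],"turn":[[0,0,0],[0,0,0],[0,0,0],[0,0,0],[0,0,0],[0,0,0],[0,0,0],[0,0,0],[0,0,0],[0,0,0]],"hand":[0,0,0,0,0,0,0,0,0,-0.3]}' 20
python3 - <<'E'
from h import *
for n in("wrist","scene","top"):
    cv2.imwrite(f"pics/{n}2.png",camera(n)["frame"][:,:,::-1])
a=cv2.imread("pics/wrist2.png");b=cv2.imread("pics/scene2.png")
cv2.imwrite("pics/c2.png",np.hstack([cv2.resize(a,(400,300)),cv2.resize(b[120:270,200:400],(400,300))]))
E
```

```text
time: 3.45
ee_pos: [0.5846, 0.0631, 0.1129]
tcp_rot: [180.0, -0.0, 23.9]
wrist_force: [-0.1, 0.2, 0.6]
opening: 0.031
```

View pics/c2.png

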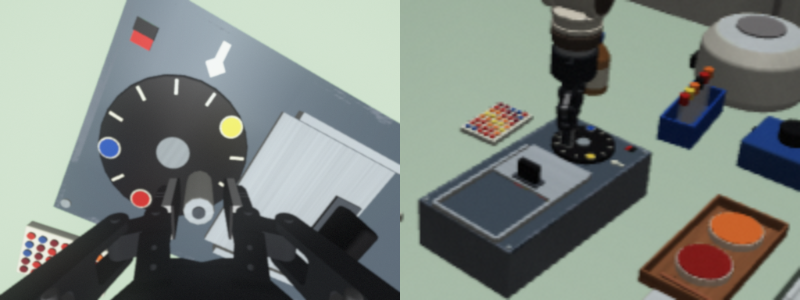

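The crank sits between the fingers. The wrist camera also sees the pointer and the red window, and I can use both as feedback. Closing now.

```bash
python3 -m jog '{"delta_pos":[[0,0,0],[0,0,0],[0,0,0],[0,0,0],[0,0,0],[0,0,0],[0,0,0],[0,0,0],[0,0,0],[0,0,0]],"turn":[[0,0,0],[0,0,0],[0,0,0],[0,0,0],[0,0,0],[0,0,0],[0,0,0],[0,0,0],[0,0,0],[0,0,0]],"hand":[-1,-1,-1,-1,-1,-1,-1,-1,-1,-1]}' 20
python3 - <<'E'
a=243.4
# rows table: chord vectors for 20 deg steps, units of 50mm
import numpy as np
c=np.array([.5985,.0912])
p=lambda d:.03*np.array([np.cos(np.radians(d)),np.sin(np.radians(d))])
print((c+p(a)).round(4))
def rows(a0,ds):
    s=[];cur=p(a0);acc=np.zeros(2)
    for d in ds:
        a0+=d;t=(p(a0)-p(243.4))/.05;
        r=(t-(p(S)-p(243.4))/.05-acc).round(2) if False else None
    return s
for k in range(10):
    ds=[243.4+20*(10*k+i) for i in range(11)]
    if ds[0]>243.4+548:break
    q=np.array([p(min(d,791.6)) for d in ds])/.05
    q=(q-p(243.4)/.05).round(2)
    print(k,np.diff(q,axis=0).round(2).tolist())
E
```

```text
time: 4.6
ee_pos: [0.5852, 0.0635, 0.1133]
tcp_rot: [180.0, -0.1, 23.9]
wrist_force: [0.3, 1.9, 6.5]
opening: 0.0184
[0.5851 0.0644]
0 [[0.2, -0.06], [0.21, 0.01], [0.19, 0.09], [0.15, 0.14], [0.09, 0.19], [0.03, 0.2], [-0.05, 0.2], [-0.12, 0.18], [-0.16, 0.12], [-0.2, 0.06]]
1 [[-0.21, -0.01], [-0.19, -0.08], [-0.15, -0.15], [-0.1, -0.18], [-0.02, -0.21], [0.05, -0.2], [0.11, -0.18], [0.17, -0.12], [0.2, -0.06], [0.21, 0.01]]
2 [[0.19, 0.09], [0.15, 0.14], [0.09, 0.19], [0.03, 0.2], [-0.05, 0.2], [-0.12, 0.18], [-0.16, 0.12], [-0.08, 0.04], [0.0, 0.0], [0.0, 0.0]]
```

```bash
python3 -m jog '{"delta_pos":[[0.2,-0.06,0],[0.21,0.01,0],[0.19,0.09,0],[0.15,0.14,0],[0.09,0.19,0],[0.03,0.2,0],[-0.05,0.2,0],[-0.12,0.18,0],[-0.16,0.12,0],[-0.2,0.06,0]],"turn":[[0,0,0],[0,0,0],[0,0,0],[0,0,0],[0,0,0],[0,0,0],[0,0,0],[0,0,0],[0,0,0],[0,0,0]],"hand":[-1,-1,-1,-1,-1,-1,-1,-1,-1,-1]}' 20
cat > dial.py <<'E'
from h import *
from scipy.spatial.transform import Rotation as Ro
import sys
def look(tag):
    o=bot.get_obs();c=camera("wrist")
    T=np.eye(4);T[:3,:3]=Ro.from_euler("xyz",o['tcp_rot'],degrees=True).as_matrix();T[:3,3]=o['ee_pos']
    c["extrinsics"]=np.linalg.inv(T@c["mount"])
    C=np.array([.5985,.0912]);d=o['ee_pos'][:2]-C
    print("t",o['time'],"tcp ang",np.degrees(np.arctan2(d[1],d[0])).round(1),"r",np.linalg.norm(d).round(4),"F",o['wrist_force'].round(1))
    hsv=cv2.cvtColor(c["frame"],cv2.COLOR_RGB2HSV)
    for k,rs,off in(("red",[(0,8),(172,180)],0),("yel",[(18,38)],150),("blue",[(100,130)],300)):
        m=np.zeros(hsv.shape[:2],np.uint8)
        for a,b in rs:m|=cv2.inRange(hsv,(a,110,80),(b,255,255))
        n,l,s,ce=cv2.connectedComponentsWithStats(m)
        for i in range(1,n):
            if s[i,4]<30:continue
            p=ray(c,*ce[i],.101)[:2]-C
            if abs(np.linalg.norm(p)-.046)<.008:
                an=np.degrees(np.arctan2(p[1],p[0]))
                print(k,"area",s[i,4],"r",np.linalg.norm(p).round(4),"red-zero world yaw",((an-off+180)%360-180).round(1))
    R=np.array([[np.cos(np.radians(-3.4)),-np.sin(np.radians(-3.4))],[np.sin(np.radians(-3.4)),np.cos(np.radians(-3.4))]])
    cv2.imwrite(f"pics/{tag}.png",c["frame"][:,:,::-1])
    return c
if __name__=="__main__":look(sys.argv[1])
E
python3 dial.py d1
```

```text
time: 5.6
ee_pos: [0.6035, 0.1205, 0.1136]
tcp_rot: [180.0, -0.2, 23.9]
wrist_force: [3.0, 3.8, 8.3]
opening: 0.0182
t 5.6 tcp ang 80.4 r 0.0298 F [3.  3.8 8.3]
red area 404 r 0.0458 red-zero world yaw 2.4
yel area 165 r 0.0448 red-zero world yaw 3.5
blue area 319 r 0.0455 red-zero world yaw 1.8
```

View pics/d1.png

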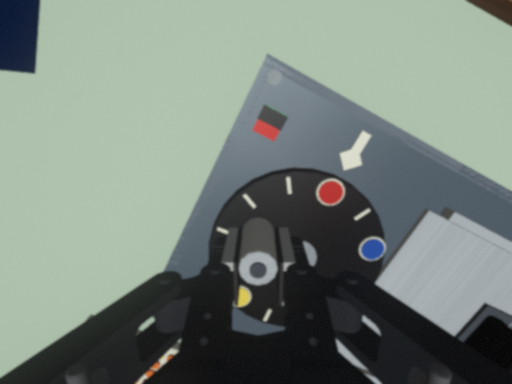

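The wrist view shows red at (330,191), just past the pointer at (347,163). This is its first pass. The camera feedback works, so I'll carry on.

```bash
python3 -m jog '{"delta_pos":[[-0.21,-0.01,0],[-0.19,-0.08,0],[-0.15,-0.15,0],[-0.1,-0.18,0],[-0.02,-0.21,0],[0.05,-0.2,0],[0.11,-0.18,0],[0.17,-0.12,0],[0.2,-0.06,0],[0.21,0.01,0]],"turn":[[0,0,0],[0,0,0],[0,0,0],[0,0,0],[0,0,0],[0,0,0],[0,0,0],[0,0,0],[0,0,0],[0,0,0]],"hand":[-1,-1,-1,-1,-1,-1,-1,-1,-1,-1]}' 20
cat >> dial.py <<'E'
E
python3 - <<'E'
s=open('dial.py').read()
s=s.replace('    R=np.array','''    m=cv2.inRange(hsv,(0,0,175),(180,50,255))
    n,l,st,ce=cv2.connectedComponentsWithStats(m)
    for i in range(1,n):
        if st[i,4]<60 or st[i,4]>1500:continue
        vv,uu=np.where(l==i);P=np.array([ray(c,u,v,.09)[:2] for u,v in zip(uu,vv)])-C
        rr=np.linalg.norm(P,axis=1)
        if .056<rr.min()<.07 and rr.max()<.1:
            t=P.mean(0);print("pointer",st[i,4],"rmin",rr.min().round(4),"dir of mean",np.degrees(np.arctan2(t[1],t[0])).round(1))
    R=np.array''')
open('dial.py','w').write(s)
E
python3 dial.py d2
```

```text
time: 6.65
ee_pos: [0.6058, 0.061, 0.113]
tcp_rot: [-179.9, -0.0, 23.9]
wrist_force: [-5.3, 6.4, 8.7]
opening: 0.0184
t 6.65 tcp ang -76.4 r 0.0311 F [-5.3  6.4  8.7]
yel area 419 r 0.0459 red-zero world yaw -149.2
blue area 302 r 0.0467 red-zero world yaw -150.8
pointer 1446 rmin 0.0589 dir of mean -0.1
pointer 986 rmin 0.0642 dir of mean -128.8
```

View pics/d2.png

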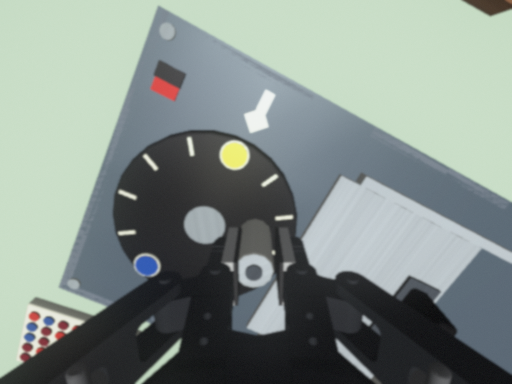

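```bash
python3 - <<'E'
from h import *
from scipy.spatial.transform import Rotation as Ro
c=camera("wrist");C=np.array([.5985,.0912])
for tag,p,r in(("d1",[.6035,.1205,.1136],[180,-.2,23.9]),("d2",[.6058,.061,.113],[-179.9,0,23.9])):
    T=np.eye(4);T[:3,:3]=Ro.from_euler("xyz",r,degrees=True).as_matrix();T[:3,3]=p
    E=np.linalg.inv(T@c["mount"])
    im=cv2.imread(f"pics/{tag}.png");h=cv2.cvtColor(im,cv2.COLOR_BGR2HSV)
    m=cv2.inRange(h,(0,0,195),(180,60,255))
    n,l,s,ce=cv2.connectedComponentsWithStats(m)
    for i in range(1,n):
        if s[i,4]<100: continue
        v,u=np.where(l==i);P=np.array([ray(c,a,b,.09,E)[:2] for a,b in zip(u,v)])-C;rr=np.linalg.norm(P,axis=1)
        if .05<rr.min()<.07 and rr.max()<.1:
            k=P[np.argsort(rr)[:6]].mean(0);w=P.mean(0)
            print(tag,s[i],rr.min(),np.degrees(np.arctan2(k[1],k[0])),np.degrees(np.arctan2(w[1],w[0])))
    z=im[:230,80:420];
cv2.imwrite("pics/z.png",cv2.resize(im[70:250,100:310],None,fx=3,fy=3))
def p(d):return .03*np.array([np.cos(np.radians(d)),np.sin(np.radians(d))])
ds=[283.4-360+x for x in(0,20,40,60,80,100,118,132,142,148,148)]
q=np.array([p(d) for d in ds])/.05
print(np.diff((q-q[0]).round(2),axis=0).round(2).tolist())
E
```

```text
d1 [341 132  29  37 468] 0.06031145072353989 -2.9449332698359534 -2.829735503623289
d2 [244  89  32  44 705] 0.05942723190621913 -2.6551351337970432 -2.6301935000107046
d2 [249 286  34  47 872] 0.0654846623442628 -117.17100697811638 -128.96781977704512
[[0.19, 0.08], [0.15, 0.15], [0.1, 0.18], [0.02, 0.21], [-0.05, 0.2], [-0.1, 0.16], [-0.11, 0.1], [-0.09, 0.05], [-0.06, 0.02], [0.0, 0.0]]
```

View pics/z.png

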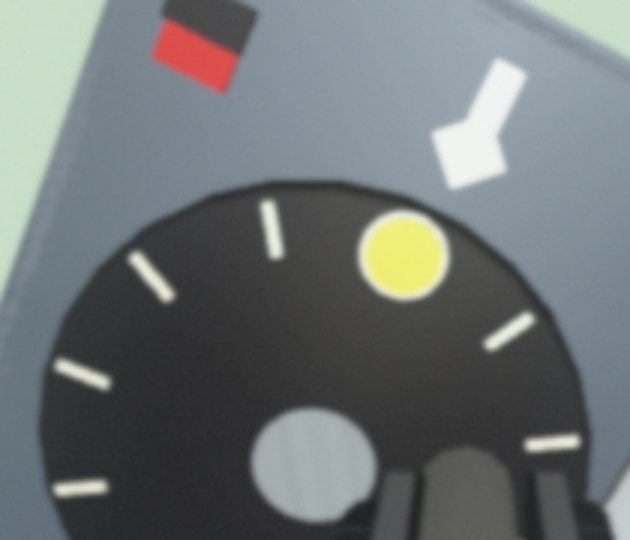

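```bash
python3 -m jog '{"delta_pos":[[0.19,0.08,0],[0.15,0.15,0],[0.1,0.18,0],[0.02,0.21,0],[-0.05,0.2,0],[-0.1,0.16,0],[-0.11,0.1,0],[-0.09,0.05,0],[-0.06,0.02,0],[0,0,0]],"turn":[[0,0,0],[0,0,0],[0,0,0],[0,0,0],[0,0,0],[0,0,0],[0,0,0],[0,0,0],[0,0,0],[0,0,0]],"hand":[-1,-1,-1,-1,-1,-1,-1,-1,-1,-1]}' 20
sed -i 's/(0,0,175),(180,50,255)/(0,0,195),(180,60,255)/' dial.py; python3 dial.py d3
```

```text
time: 7.75
ee_pos: [0.6095, 0.1186, 0.1135]
tcp_rot: [179.9, -0.2, 23.9]
wrist_force: [3.3, 1.1, 7.2]
opening: 0.0185
t 7.75 tcp ang 68.1 r 0.0295 F [3.3 1.1 7.2]
red area 386 r 0.0457 red-zero world yaw -10.5
blue area 249 r 0.0458 red-zero world yaw -10.2
pointer 450 rmin 0.0603 dir of mean -2.7
```

View pics/d3.png

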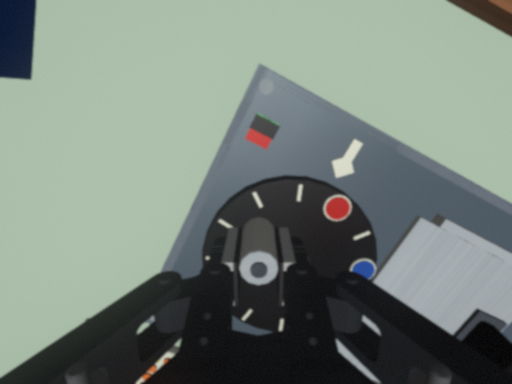

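```bash
python3 -m jog '{"delta_pos":[[-0.02,0.008,0],[-0.02,0.008,0],[-0.02,0.007,0],[-0.02,0.006,0],[0,0,0],[0,0,0],[0,0,0],[0,0,0],[0,0,0],[0,0,0]],"turn":[[0,0,0],[0,0,0],[0,0,0],[0,0,0],[0,0,0],[0,0,0],[0,0,0],[0,0,0],[0,0,0],[0,0,0]],"hand":[-1,-1,-1,-1,-1,-1,-1,-1,-1,-1]}' 20
python3 dial.py d4
```

```text
time: 8.8
ee_pos: [0.6059, 0.12, 0.1135]
tcp_rot: [179.9, -0.2, 23.9]
wrist_force: [4.6, 2.1, 7.4]
opening: 0.0181
t 8.8 tcp ang 75.7 r 0.0297 F [4.6 2.1 7.4]
red area 403 r 0.0458 red-zero world yaw -3.2
yel area 46 r 0.0427 red-zero world yaw -0.5
blue area 309 r 0.0455 red-zero world yaw -3.9
pointer 460 rmin 0.0604 dir of mean -2.7
```

View pics/d4.png

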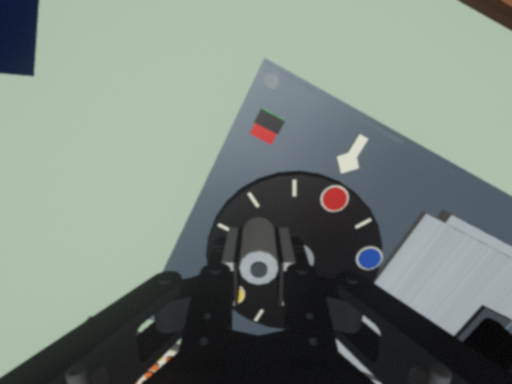

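Red is at the pointer for the second time, with about 0.5° error. Now 510° clockwise to yellow.

```bash
python3 - <<'E'
import numpy as np
p=lambda d:.03*np.array([np.cos(np.radians(d)),np.sin(np.radians(d))])
ds=[79.4-20*i for i in range(25)]
q=np.array([p(d) for d in ds])/.05
r=np.diff((q-q[0]).round(2),axis=0).round(2).tolist()
for k in range(3):print([x+[0] for x in r[10*k:10*k+10]])
E
```

```text
[[0.2, -0.07, 0], [0.15, -0.14, 0], [0.11, -0.18, 0], [0.03, -0.21, 0], [-0.04, -0.2, 0], [-0.1, -0.18, 0], [-0.17, -0.13, 0], [-0.19, -0.07, 0], [-0.21, 0.0, 0], [-0.2, 0.07, 0]]
[[-0.15, 0.14, 0], [-0.11, 0.18, 0], [-0.03, 0.21, 0], [0.04, 0.2, 0], [0.1, 0.18, 0], [0.17, 0.13, 0], [0.19, 0.07, 0], [0.21, -0.0, 0], [0.2, -0.07, 0], [0.15, -0.14, 0]]
[[0.11, -0.18, 0], [0.03, -0.21, 0], [-0.04, -0.2, 0], [-0.1, -0.18, 0]]
```

```bash
python3 -m jog '{"delta_pos":[[0.2,-0.07,0],[0.15,-0.14,0],[0.11,-0.18,0],[0.03,-0.21,0],[-0.04,-0.2,0],[-0.1,-0.18,0],[-0.17,-0.13,0],[-0.19,-0.07,0],[-0.21,0,0],[-0.2,0.07,0]],"turn":[[0,0,0],[0,0,0],[0,0,0],[0,0,0],[0,0,0],[0,0,0],[0,0,0],[0,0,0],[0,0,0],[0,0,0]],"hand":[-1,-1,-1,-1,-1,-1,-1,-1,-1,-1]}' 20
python3 dial.py d5
```

```text
time: 9.85
ee_pos: [0.5838, 0.064, 0.1132]
tcp_rot: [180.0, -0.1, 23.9]
wrist_force: [1.5, 1.4, 6.3]
opening: 0.018
t 9.85 tcp ang -118.5 r 0.0309 F [1.5 1.4 6.3]
red area 327 r 0.0464 red-zero world yaw 169.0
yel area 416 r 0.0456 red-zero world yaw 170.4
blue area 392 r 0.0468 red-zero world yaw 169.7
pointer 826 rmin 0.0593 dir of mean -2.6
```

```bash
python3 -m jog '{"delta_pos":[[-0.15,0.14,0],[-0.11,0.18,0],[-0.03,0.21,0],[0.04,0.2,0],[0.1,0.18,0],[0.17,0.13,0],[0.19,0.07,0],[0.21,0,0],[0.2,-0.07,0],[0.15,-0.14,0]],"turn":[[0,0,0],[0,0,0],[0,0,0],[0,0,0],[0,0,0],[0,0,0],[0,0,0],[0,0,0],[0,0,0],[0,0,0]],"hand":[-1,-1,-1,-1,-1,-1,-1,-1,-1,-1]}' 20
python3 dial.py d6
```

```text
time: 10.9
ee_pos: [0.6225, 0.1097, 0.1132]
tcp_rot: [180.0, -0.1, 24.0]
wrist_force: [-3.2, 1.8, 8.2]
opening: 0.0182
t 10.9 tcp ang 37.6 r 0.0303 F [-3.2  1.8  8.2]
red area 348 r 0.0455 red-zero world yaw -38.7
yel area 208 r 0.0478 red-zero world yaw -40.7
pointer 408 rmin 0.0605 dir of mean -2.7
```

```bash
python3 - <<'E'
import numpy as np
p=lambda d:.03*np.array([np.cos(np.radians(d)),np.sin(np.radians(d))])
ds=39.4-np.cumsum([0,20,20,20,18,14,10,6])
q=np.array([p(d) for d in ds])/.05
print(np.diff((q-q[0]).round(2),axis=0).round(2).tolist())
E
```

```text
[[0.1, -0.18], [0.04, -0.21], [-0.04, -0.2], [-0.09, -0.17], [-0.11, -0.1], [-0.09, -0.05], [-0.05, -0.03]]
```

```bash
python3 -m jog '{"delta_pos":[[0.1,-0.18,0],[0.04,-0.21,0],[-0.04,-0.2,0],[-0.09,-0.17,0],[-0.11,-0.1,0],[-0.09,-0.05,0],[-0.05,-0.03,0],[0,0,0],[0,0,0],[0,0,0]],"turn":[[0,0,0],[0,0,0],[0,0,0],[0,0,0],[0,0,0],[0,0,0],[0,0,0],[0,0,0],[0,0,0],[0,0,0]],"hand":[-1,-1,-1,-1,-1,-1,-1,-1,-1,-1]}' 20
python3 dial.py d7
```

```text
time: 11.95
ee_pos: [0.6099, 0.0631, 0.1131]
tcp_rot: [-179.9, -0.1, 24.0]
wrist_force: [-2.1, 5.2, 7.5]
opening: 0.0181
t 11.95 tcp ang -67.9 r 0.0304 F [-2.1  5.2  7.5]
yel area 418 r 0.046 red-zero world yaw -139.6
blue area 67 r 0.0457 red-zero world yaw -146.7
pointer 657 rmin 0.0593 dir of mean -2.6
pointer 724 rmin 0.0654 dir of mean -127.8
```

View pics/d7.png

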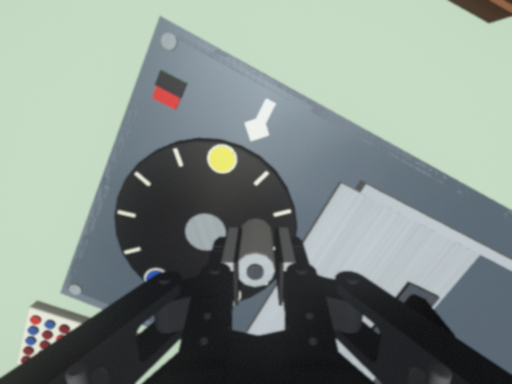

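```bash
python3 -m jog '{"delta_pos":[[-0.03,-0.01,0],[-0.03,-0.009,0],[-0.03,-0.007,0],[-0.02,-0.006,0],[-0.02,-0.004,0],[0,0,0],[0,0,0],[0,0,0],[0,0,0],[0,0,0]],"turn":[[0,0,0],[0,0,0],[0,0,0],[0,0,0],[0,0,0],[0,0,0],[0,0,0],[0,0,0],[0,0,0],[0,0,0]],"hand":[-1,-1,-1,-1,-1,-1,-1,-1,-1,-1]}' 20
python3 dial.py d8
```

```text
time: 13.0
ee_pos: [0.604, 0.0613, 0.1131]
tcp_rot: [-180.0, -0.2, 24.0]
wrist_force: [0.7, 6.1, 6.7]
opening: 0.0183
t 13.0 tcp ang -79.6 r 0.0304 F [0.7 6.1 6.7]
yel area 418 r 0.0458 red-zero world yaw -150.1
blue area 306 r 0.0466 red-zero world yaw -151.6
pointer 714 rmin 0.0594 dir of mean -2.6
pointer 826 rmin 0.066 dir of mean -129.6
```

View pics/d8.png

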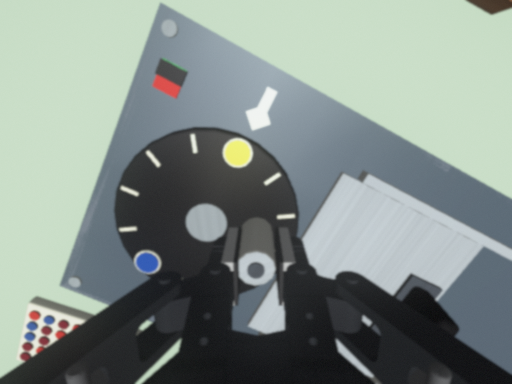

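```bash
python3 -m jog '{"delta_pos":[[-0.01,-0.002,0],[-0.01,-0.001,0],[0,0,0],[0,0,0],[0,0,0],[0,0,0],[0,0,0],[0,0,0],[0,0,0],[0,0,0]],"turn":[[0,0,0],[0,0,0],[0,0,0],[0,0,0],[0,0,0],[0,0,0],[0,0,0],[0,0,0],[0,0,0],[0,0,0]],"hand":[-1,-1,-1,-1,-1,-1,-1,-1,-1,-1]}' 20
python3 dial.py d9
python3 - <<'E'
import numpy as np
p=lambda d:.03*np.array([np.cos(np.radians(d)),np.sin(np.radians(d))])
ds=-82.5+20*np.arange(11)
q=np.array([p(d) for d in ds])/.05
print(np.diff((q-q[0]).round(2),axis=0).round(2).tolist())
E
```

```text
time: 14.05
ee_pos: [0.6031, 0.0611, 0.1131]
tcp_rot: [-180.0, -0.2, 24.0]
wrist_force: [1.0, 5.7, 6.9]
opening: 0.0182
t 14.05 tcp ang -81.3 r 0.0304 F [1.  5.7 6.9]
yel area 419 r 0.0459 red-zero world yaw -151.7
blue area 305 r 0.0467 red-zero world yaw -153.1
pointer 714 rmin 0.0593 dir of mean -2.6
pointer 828 rmin 0.0666 dir of mean -129.7
[[0.2, 0.06], [0.16, 0.13], [0.12, 0.18], [0.04, 0.2], [-0.03, 0.21], [-0.09, 0.18], [-0.16, 0.14], [-0.19, 0.08], [-0.21, 0.01], [-0.2, -0.06]]
```

Yellow is at the pointer within about 1°. Now anticlockwise 200°, stopping a little short of blue.

```bash
python3 -m jog '{"delta_pos":[[0.2,0.06,0],[0.16,0.13,0],[0.12,0.18,0],[0.04,0.2,0],[-0.03,0.21,0],[-0.09,0.18,0],[-0.16,0.14,0],[-0.19,0.08,0],[-0.21,0.01,0],[-0.2,-0.06,0]],"turn":[[0,0,0],[0,0,0],[0,0,0],[0,0,0],[0,0,0],[0,0,0],[0,0,0],[0,0,0],[0,0,0],[0,0,0]],"hand":[-1,-1,-1,-1,-1,-1,-1,-1,-1,-1]}' 20
python3 dial.py d10
```

```text
time: 15.1
ee_pos: [0.585, 0.1182, 0.1136]
tcp_rot: [-179.9, -0.2, 24.0]
wrist_force: [0.2, 6.2, 8.3]
opening: 0.0182
t 15.1 tcp ang 116.6 r 0.0302 F [0.2 6.2 8.3]
red area 450 r 0.0464 red-zero world yaw 38.7
yel area 53 r 0.0482 red-zero world yaw 32.1
blue area 407 r 0.0458 red-zero world yaw 38.6
pointer 563 rmin 0.06 dir of mean -2.8
```

View pics/d10.png

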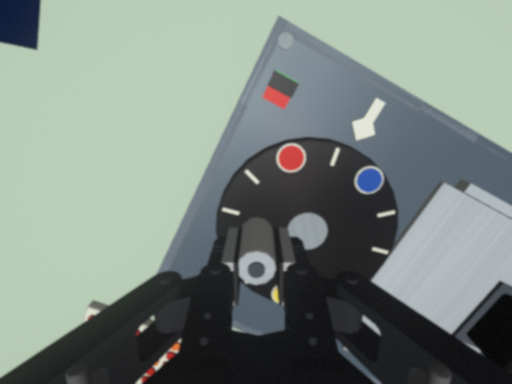

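```bash
python3 -m jog '{"delta_pos":[[-0.019,-0.011,0],[-0.018,-0.011,0],[-0.018,-0.012,0],[-0.017,-0.012,0],[-0.017,-0.012,0],[-0.016,-0.013,0],[-0.016,-0.013,0],[-0.015,-0.013,0],[0,0,0],[0,0,0]],"turn":[[0,0,0],[0,0,0],[0,0,0],[0,0,0],[0,0,0],[0,0,0],[0,0,0],[0,0,0],[0,0,0],[0,0,0]],"hand":[-1,-1,-1,-1,-1,-1,-1,-1,-1,-1]}' 20
python3 dial.py d11
python3 - <<'E'
import numpy as np
p=lambda d:.03*np.array([np.cos(np.radians(d)),np.sin(np.radians(d))])
for d in range(133,240,6):
    print(d,((p(d+6)-p(d))/.05/6).round(4))
E
```

```text
time: 16.15
ee_pos: [0.5776, 0.1132, 0.1135]
tcp_rot: [-179.9, -0.1, 24.0]
wrist_force: [-3.4, 6.5, 9.9]
opening: 0.0182
t 16.15 tcp ang 133.6 r 0.0303 F [-3.4  6.5  9.9]
red area 458 r 0.0465 red-zero world yaw 56.7
blue area 443 r 0.0459 red-zero world yaw 56.8
pointer 621 rmin 0.0599 dir of mean -2.7
133 [-0.0073 -0.0075]
139 [-0.0064 -0.0082]
145 [-0.0055 -0.0089]
151 [-0.0046 -0.0094]
157 [-0.0036 -0.0098]
163 [-0.0025 -0.0102]
169 [-0.0015 -0.0104]
175 [-0.0004 -0.0105]
181 [ 0.0007 -0.0104]
187 [ 0.0018 -0.0103]
193 [ 0.0029 -0.0101]
199 [ 0.0039 -0.0097]
205 [ 0.0049 -0.0092]
211 [ 0.0059 -0.0087]
217 [ 0.0067 -0.008 ]
223 [ 0.0075 -0.0073]
229 [ 0.0082 -0.0064]
235 [ 0.0089 -0.0055]
```

Blue is at the pointer. From here I'll take 6° steps, checking force, window and dial angle after each.

```bash
cat > chk.py <<'E'
from dial import *
c=look(sys.argv[1]);o=bot.get_obs()
hsv=cv2.cvtColor(c["frame"],cv2.COLOR_RGB2HSV)
u,v=map(int,proj(c,np.array([.662,.138,.092])))
h=hsv[max(0,v-25):v+25,max(0,u-25):u+25]
print("win",u,v,"red",cv2.countNonZero(cv2.inRange(h,(0,120,80),(8,255,255))|cv2.inRange(h,(172,120,80),(180,255,255))),"green",cv2.countNonZero(cv2.inRange(h,(45,90,60),(85,255,255))))
d=o['ee_pos'][:2]-np.array([.5985,.0912]);d/=np.linalg.norm(d);F=o['wrist_force']
print("tangential(+ = ccw) %.1f radial %.1f"%(F[0]*-d[1]+F[1]*d[0],F[:2]@d))
E
python3 chk.py e0
python3 -m jog '{"delta_pos":[[-0.007,-0.008,0],[-0.007,-0.008,0],[-0.007,-0.008,0],[-0.007,-0.007,0],[-0.007,-0.007,0],[-0.007,-0.007,0],[0,0,0],[0,0,0],[0,0,0],[0,0,0]],"turn":[[0,0,0],[0,0,0],[0,0,0],[0,0,0],[0,0,0],[0,0,0],[0,0,0],[0,0,0],[0,0,0],[0,0,0]],"hand":[-1,-1,-1,-1,-1,-1,-1,-1,-1,-1]}' 20
python3 chk.py e1
```

```text
t 16.2 tcp ang 133.6 r 0.0303 F [-3.9  6.3 10.9]
red area 458 r 0.0465 red-zero world yaw 56.7
blue area 442 r 0.0459 red-zero world yaw 56.8
pointer 621 rmin 0.0599 dir of mean -2.7
win 278 78 red 335 green 0
tangential(+ = ccw) -3.2 radial 7.6
time: 17.25
ee_pos: [0.5754, 0.1109, 0.1135]
tcp_rot: [-179.9, -0.1, 24.0]
wrist_force: [-4.6, 5.8, 10.6]
opening: 0.0184
t 17.25 tcp ang 139.6 r 0.0303 F [-4.6  5.8 10.6]
red area 458 r 0.0466 red-zero world yaw 62.9
blue area 459 r 0.046 red-zero world yaw 63.2
pointer 636 rmin 0.0599 dir of mean -2.7
win 276 72 red 348 green 0
tangential(+ = ccw) -1.8 radial 7.1
```

```bash
python3 -m jog '{"delta_pos":[[-0.006,-0.008,0],[-0.006,-0.008,0],[-0.006,-0.008,0],[-0.006,-0.008,0],[-0.006,-0.009,0],[-0.006,-0.009,0],[0,0,0],[0,0,0],[0,0,0],[0,0,0]],"turn":[[0,0,0],[0,0,0],[0,0,0],[0,0,0],[0,0,0],[0,0,0],[0,0,0],[0,0,0],[0,0,0],[0,0,0]],"hand":[-1,-1,-1,-1,-1,-1,-1,-1,-1,-1]}' 20
python3 chk.py e2
```

```text
time: 18.3
ee_pos: [0.5733, 0.1082, 0.1135]
tcp_rot: [-179.9, -0.1, 24.0]
wrist_force: [-5.3, 5.9, 12.0]
opening: 0.0185
t 18.3 tcp ang 146.0 r 0.0304 F [-5.3  5.9 12. ]
red area 453 r 0.0466 red-zero world yaw 69.9
yel area 131 r 0.0443 red-zero world yaw 72.1
blue area 469 r 0.0461 red-zero world yaw 70.2
pointer 652 rmin 0.0597 dir of mean -2.7
win 273 66 red 347 green 0
tangential(+ = ccw) -1.7 radial 7.4
```

```bash
python3 -m jog '{"delta_pos":[[-0.005,-0.009,0],[-0.005,-0.009,0],[-0.005,-0.009,0],[-0.005,-0.009,0],[-0.005,-0.009,0],[-0.005,-0.009,0],[0,0,0],[0,0,0],[0,0,0],[0,0,0]],"turn":[[0,0,0],[0,0,0],[0,0,0],[0,0,0],[0,0,0],[0,0,0],[0,0,0],[0,0,0],[0,0,0],[0,0,0]],"hand":[-1,-1,-1,-1,-1,-1,-1,-1,-1,-1]}' 20
python3 chk.py e3
```

```text
time: 19.35
ee_pos: [0.5717, 0.1051, 0.1135]
tcp_rot: [-179.9, -0.0, 24.0]
wrist_force: [-6.7, 2.6, 12.7]
opening: 0.0184
t 19.35 tcp ang 152.6 r 0.0302 F [-6.7  2.6 12.7]
red area 449 r 0.0467 red-zero world yaw 78.0
yel area 325 r 0.046 red-zero world yaw 77.0
blue area 479 r 0.0462 red-zero world yaw 78.5
pointer 669 rmin 0.0597 dir of mean -2.7
win 269 60 red 0 green 405
tangential(+ = ccw) 0.2 radial 7.8
```

```bash
python3 -m jog '{"delta_pos":[[0,0,0],[0,0,0],[0,0,0],[0,0,0],[0,0,0.1],[0,0,0.4],[0,0,0.5],[0,0,0.5],[0,0,0.5],[0,0,0.5]],"turn":[[0,0,0],[0,0,0],[0,0,0],[0,0,0],[0,0,0],[0,0,0],[0,0,0],[0,0,0],[0,0,0],[0,0,0]],"hand":[0.1,0.1,0.1,0.1,0.1,0.1,0.1,0.1,0.1,0.1]}' 20
python3 chk.py f0
python3 - <<'E'
from h import *
c=camera("top");cv2.imwrite("pics/f0t.png",cv2.resize(c["frame"][125:235,170:330,::-1],None,fx=4,fy=4))
E
```

```text
time: 20.4
ee_pos: [0.5714, 0.1044, 0.2387]
tcp_rot: [180.0, -0.0, 23.9]
wrist_force: [1.1, -0.0, 0.5]
opening: 0.0468
t 20.4 tcp ang 154.0 r 0.0302 F [ 1.1 -0.   0.5]
red area 138 r 0.0467 red-zero world yaw 78.6
yel area 112 r 0.0456 red-zero world yaw 77.6
blue area 140 r 0.0461 red-zero world yaw 79.1
pointer 131 rmin 0.0621 dir of mean -2.8
win 263 75 red 0 green 116
tangential(+ = ccw) 1.6 radial 1.7
```

View pics/f0.png

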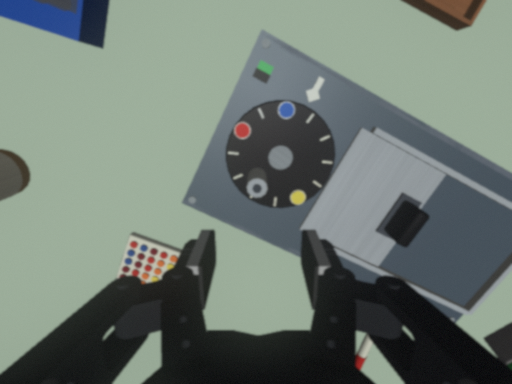

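The window is green and the gripper is free. Next I'll locate the handle from depth.

```bash
python3 - <<'E'
from h import *
from scipy.spatial.transform import Rotation as Ro
o=bot.get_obs();c=camera("wrist")
T=np.eye(4);T[:3,:3]=Ro.from_euler("xyz",o['tcp_rot'],degrees=True).as_matrix();T[:3,3]=o['ee_pos']
def pts(c,Tc):
    v,u=np.mgrid[0:384,0:512];z=c["range_z"]
    q=np.stack([(u-c["cx"])/c["fx"],-(v-c["cy"])/c["fy"],-np.ones(u.shape)],-1)*z[...,None]
    return (q@Tc[:3,:3].T+Tc[:3,3])[z>0]
for n,P in(("w",pts(c,T@c["mount"])),("t",pts((t:=camera("top")),np.linalg.inv(t["extrinsics"]))),("s",pts((t:=camera("scene")),np.linalg.inv(t["extrinsics"])))):
    m=(P[:,2]>.12)&(P[:,2]<.136)&(abs(P[:,0]-.59)<.05)&(abs(P[:,1]+.05)<.045)
    Q=P[m];print(n,len(Q),Q.mean(0).round(4),np.percentile(Q,[5,95],axis=0).round(4).tolist())
E
```

```text
w 671 [ 0.5911 -0.05    0.1268] [[0.5732, -0.0573, 0.1212], [0.6083, -0.0449, 0.1292]]
t 58 [ 0.5882 -0.0535  0.1291] [[0.5693, -0.0583, 0.1253], [0.6068, -0.0485, 0.1334]]
s 52 [ 0.5942 -0.0555  0.1266] [[0.5751, -0.0612, 0.1216], [0.6108, -0.0472, 0.131]]
```

```bash
python3 -m jog '{"delta_pos":[[0.1,-0.6,0],[0.1,-0.6,0],[0.1,-0.6,0],[0.1,-0.58,0],[0,0,-0.3],[0,0,-0.4],[0,0,-0.4],[0,0,-0.3],[0,0,0],[0,0,0]],"turn":[[0,0,0],[0,0,0],[0,0,-0.4],[0,0,-0.5],[0,0,-0.5],[0,0,-0.5],[0,0,-0.4],[0,0,-0.3],[0,0,0],[0,0,0]],"hand":[-1,-1,-1,-1,-1,-1,-1,-1,-1,-1]}' 30
python3 - <<'E'
from h import *
print(bot.get_obs()['q'].round(1))
a=camera("wrist")["frame"];b=camera("scene")["frame"][120:270,200:400]
cv2.imwrite("pics/g0.png",np.hstack([cv2.resize(a,(400,300)),cv2.resize(b,(400,300))])[:,:,::-1])
E
```

```text
time: 21.65
ee_pos: [0.591, -0.0145, 0.1669]
tcp_rot: [-180.0, 0.1, 3.2]
wrist_force: [-0.3, 0.2, -0.1]
opening: 0.0001
[ -1.4   9.9   8.4  88.6  -0.  175.4]
```

View pics/g0.png

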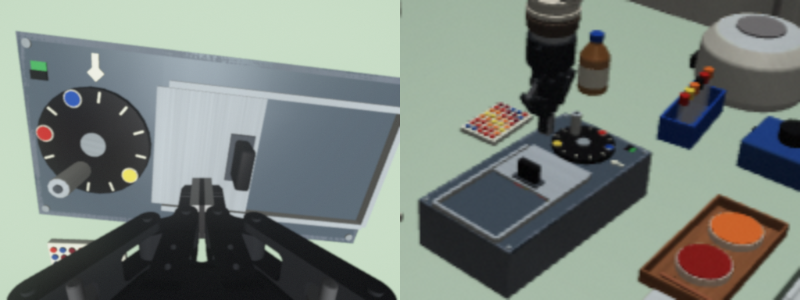

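```bash
python3 -m jog '{"delta_pos":[[0,0,-0.3],[0,0,-0.3],[0,0,-0.3],[0,0,-0.26],[0,0,0],[0,-0.06,0],[0,-0.06,0],[0,-0.06,0],[0,-0.06,0],[0,-0.06,0]],"turn":[[0,0,0],[0,0,0],[0,0,0],[0,0,0],[0,0,0],[0,0,0],[0,0,0],[0,0,0],[0,0,0],[0,0,0]],"hand":[-1,-1,-1,-1,-1,-1,-1,-1,-1,-1]}' 30
```

```text
time: 22.75
ee_pos: [0.5916, -0.0299, 0.1096]
tcp_rot: [180.0, -0.0, 3.1]
wrist_force: [-0.7, -0.3, 0.3]
opening: -0.0001
```

```bash
python3 -m jog '{"delta_pos":[[-0.006,-0.12,0],[-0.006,-0.12,0],[-0.006,-0.12,0],[-0.006,-0.12,0],[-0.006,-0.12,0],[-0.006,-0.12,0],[-0.006,-0.12,0],[-0.006,-0.12,0],[-0.006,-0.12,0],[-0.006,-0.12,0]],"turn":[[0,0,0],[0,0,0],[0,0,0],[0,0,0],[0,0,0],[0,0,0],[0,0,0],[0,0,0],[0,0,0],[0,0,0]],"hand":[-1,-1,-1,-1,-1,-1,-1,-1,-1,-1]}' 30
python3 - <<'E'
from h import *
a=camera("wrist")["frame"];b=camera("scene")["frame"][120:270,200:400]
cv2.imwrite("pics/g1.png",np.hstack([cv2.resize(a,(400,300)),cv2.resize(b,(400,300))])[:,:,::-1])
E
```

```text
time: 23.75
ee_pos: [0.5884, -0.09, 0.1093]
tcp_rot: [-180.0, 0.0, 3.1]
wrist_force: [-0.2, 3.8, 2.9]
opening: 0.0002
```

View pics/g1.png

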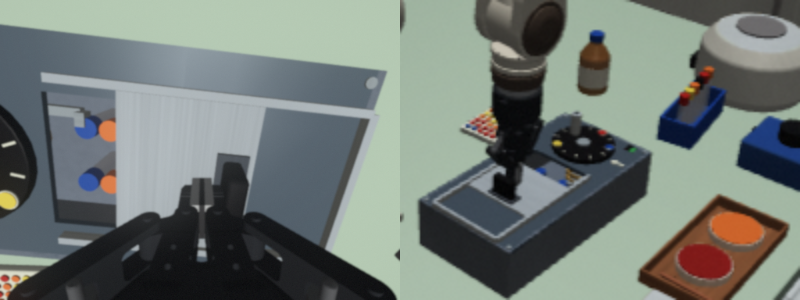

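The hatch is sliding, with 3.8 N on the wrist and the inside of the box visible. I'll push on and finish gently.

```bash
python3 -m jog '{"delta_pos":[[-0.005,-0.1,0],[-0.005,-0.1,0],[-0.005,-0.1,0],[-0.005,-0.1,0],[-0.004,-0.06,0],[-0.002,-0.04,0],[-0.002,-0.03,0],[-0.001,-0.02,0],[-0.001,-0.02,0],[0,-0.02,0]],"turn":[[0,0,0],[0,0,0],[0,0,0],[0,0,0],[0,0,0],[0,0,0],[0,0,0],[0,0,0],[0,0,0],[0,0,0]],"hand":[-1,-1,-1,-1,-1,-1,-1,-1,-1,-1]}' 30
```

```text
time: 24.85
ee_pos: [0.5869, -0.1189, 0.1092]
tcp_rot: [-180.0, 0.0, 3.1]
wrist_force: [-1.4, 3.1, -1.0]
opening: -0.0003
```

```bash
python3 -m jog '{"delta_pos":[[0,-0.02,0],[0,-0.02,0],[0,-0.02,0],[0,-0.02,0],[0,-0.02,0],[0,0,0],[0,0,0],[0,0,0],[0,0,0],[0,0,0]],"turn":[[0,0,0],[0,0,0],[0,0,0],[0,0,0],[0,0,0],[0,0,0],[0,0,0],[0,0,0],[0,0,0],[0,0,0]],"hand":[-1,-1,-1,-1,-1,-1,-1,-1,-1,-1]}' 30
python3 - <<'E'
from h import *
a=camera("wrist")["frame"];b=camera("scene")["frame"][120:270,200:400]
cv2.imwrite("pics/g2.png",np.hstack([cv2.resize(a,(400,300)),cv2.resize(b,(400,300))])[:,:,::-1])
E
```

```text
time: 25.85
ee_pos: [0.5867, -0.1221, 0.1091]
tcp_rot: [-179.8, 0.0, 3.2]
wrist_force: [-2.8, 13.5, -0.4]
opening: -0.0003
```

View pics/g2.png

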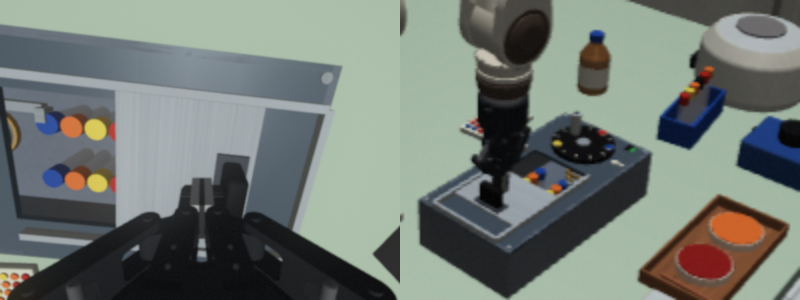

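Force rose to 13.5 N after about 91 mm, so it is at the stop. Backing off and lifting.

```bash
python3 -m jog '{"delta_pos":[[0,0.1,0],[0,0.2,0],[0,0.2,0],[0,0,0.3],[0,0,0.4],[0,0,0.5],[0,0,0.5],[0,0,0.5],[0,0,0.2],[0,0,0]],"turn":[[0,0,0],[0,0,0],[0,0,0],[0,0,0],[0,0,0],[0,0,0],[0,0,0],[0,0,0],[0,0,0],[0,0,0]],"hand":[-1,-1,-1,-1,-1,-1,-1,-1,-1,-1]}' 30
python3 - <<'E'
from h import *
from scipy.spatial.transform import Rotation as Ro
o=bot.get_obs();c=camera("wrist")
T=np.eye(4);T[:3,:3]=Ro.from_euler("xyz",o['tcp_rot'],degrees=True).as_matrix();T[:3,3]=o['ee_pos']
def pts(c,Tc):
    v,u=np.mgrid[0:384,0:512];z=c["range_z"]
    q=np.stack([(u-c["cx"])/c["fx"],-(v-c["cy"])/c["fy"],-np.ones(u.shape)],-1)*z[...,None]
    return (q@Tc[:3,:3].T+Tc[:3,3])[z>0]
P=pts(c,T@c["mount"])
Q=P[(P[:,2]>.12)&(P[:,2]<.136)&(abs(P[:,0]-.59)<.05)&(abs(P[:,1]+.14)<.045)]
print(len(Q),Q.mean(0).round(4),np.percentile(Q,[5,95],axis=0).round(4).tolist())
a=c["frame"];b=camera("scene")["frame"]
cv2.imwrite("pics/g3.png",np.hstack([cv2.resize(a,(400,300)),cv2.resize(b,(400,300))])[:,:,::-1])
E
```

```text
time: 26.95
ee_pos: [0.5876, -0.0992, 0.2314]
tcp_rot: [179.9, -0.2, 3.1]
wrist_force: [0.1, 0.4, 0.3]
opening: -0.0004
684 [ 0.587  -0.1415  0.1274] [[0.569, -0.1481, 0.1228], [0.6043, -0.1353, 0.1291]]
```

View pics/g3.png

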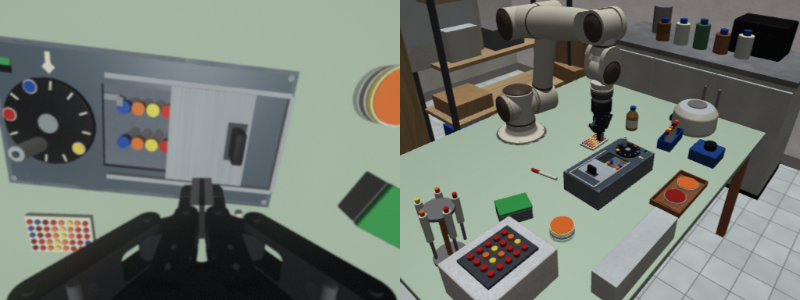

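The handle moved 91 mm by the same wrist-depth measure, the window is green, the gripper is clear and the other things look undisturbed. Handing in.

```bash
python3 -c "
from workcell import ticket
print(ticket.job_done())"
```

```text
the job is handed in; nothing more can be done
None
```

The lockbox is unlocked, its hatch is slid fully open and let go, and I handed the job in at about 27 s.

**Dialing:**
- I held the spinner and turned anticlockwise to red, second arrival. The wrist camera showed it within about 1° of the pointer.
- Then I turned clockwise 510° to yellow, also within about 1°.
- Then I turned anticlockwise to blue and on past it in steps of about 6°. About 21° past blue the window turned green.
- I stopped there without pressing on. The force along the turning direction stayed within about 3 N at each check and was about 0 N at the end.

**Hatch:** I pushed the black handle with the shut fingers rather than gripping it, because the last joint was near its limit. It took 3 to 4 N while sliding and 13.5 N at the stop. Then I backed off and lifted clear.

**Last checks:**
- By wrist depth the handle had moved about 91 mm. That is slightly over the 90 mm travel, so within measuring error of fully open.
- The window was still green and the force on the wrist was about zero.
- By eye, the other things on the bench had not moved; I did not measure them.
- No check failed. Small disagreements were up to 3° between dial angles taken from the arm position and from the camera (I used the camera), and 3 to 8 mm between camera estimates of the handle.

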